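# Refill the spice caddy and lift it level by its swinging handle

## Task

A spice jar has toppled out of the carry caddy: stand it upright in the empty place of the row and let go of it. Then swing the folded handle straight up and, by its wooden grip, lift the caddy with all its jars well clear of the worktop (about a hand's breadth), and finish while holding it there, still and level. Keep every jar standing in its place, and leave the other things on the worktop alone.

Things in the scene. Friction and masses are not known exactly. Their poses are not given: they have to be found in the camera images.
- caddy: loose dark-wood carry caddy, 229 x 116 mm, 0.36 kg; its ends stand 79 mm high; steel rails up to 47 mm. Along its middle one row of four square places 51 mm wide inside, 54 mm apart, parted by strips 31 mm high; jar floor 11 mm above the underside. Origin: centre of the underside; x along the row, from left to right for the robot; z up. Handle folded to its -y side, towards the robot
- empty_place (a point): the empty place: centre of its floor, 11 mm above the caddy's underside; second in the row from the left, between the salt shaker and a spice jar. Axes as the caddy's
- bail (a joint): swinging wire handle, hinged on the outside of both ends 62 mm above the underside, its hinge line along the caddy's x over the middle: 0 = folded down level to the -y side (rests on stops), 1.57 = straight up over the row. Light pivot friction; let go, it falls back. In rad
- bail_grip (a point): middle of the handle's cross bar, on the axis of the wooden grip, 100 mm from the hinge line; 162 mm above the underside with the handle up, 62 mm when folded
- roller: the handle's wooden grip: a round pale-wood roller 18 mm in diameter and 100 mm long, turning freely on the wire's cross bar, along the caddy's x. Origin: its centre
- fallen_jar: glass spice jar with green cap, 46 mm in diameter, 106 mm long, 0.11 kg, lying on its side on the worktop left of the caddy with its cap pointing roughly to the left and its underside towards the caddy. Origin: centre of its underside; z runs along the jar from underside to cap. The cap is the part from z = 85 to 105 mm and fixed to the jar
- salt_shaker: salt shaker with grey cap, 44 mm in diameter, 90 mm high, loose, standing in the first place, at the left end of the row. Origin: centre of its underside
- jar_mid: spice jar with green cap, 46 mm in diameter, 106 mm high, loose, standing in the third or fourth place. Origin: centre of its underside
- jar_end: spice jar with green cap and brown label, 46 mm in diameter, 106 mm high, loose, standing in the third or fourth place. Origin: centre of its underside
- tumbler: empty drinking glass, 81 mm in diameter, 91 mm high, standing loose behind the right end of the caddy; to be left alone. Origin: centre of its underside
- small_bowl: white bowl, 115 mm in diameter, 56 mm high, standing loose behind the fallen jar; to be left alone. Origin: centre of its underside

How it is judged:
By the outcome, as a careful person would: the job done as asked, in the order asked, and still so for the second after the job is handed in, while the arm keeps its last pose, push and grip.
It also fails if it takes over 58 s, if anything falls off the work surface, if the arm or the gripper's body presses on something with over 40 N, if the wrist force passes 120 N, or if a joint passes its speed limit or range.

## Robot

A 6-joint arm with a two-finger parallel gripper is mounted at the origin on a cart in front of the work surface, level with it; the furniture and walls round the work are solid. World frame = base frame: x ahead of the robot, y to its left, z up, the work surface at z = 0. Lengths are in m, angles in rad, forces in N, time in s.
With the tool pointing down it reaches from about 0.275 to 1 m from the base axis. Payload 8.4 kg.
Tool frame: the origin (TCP) lies on the centre line of the jaws, within the pads' length; the fingertips stand 17 mm ahead of it and the grasp point (between the pads) lies 2 mm behind it (bot.tcp_to_tips is the z of the fingertips in the tool frame, in m); z points along the fingers, y is the line along which they close (so a half turn about z gives the same grasp; the last joint's range is limited). The gripper opens to 85 mm and grips with 20 to 120 N. Pads are 22 mm wide; open, the fingers measure 114 mm over their backs; the gripper's body (76 mm by 85 mm) begins 54 mm behind the grasp point. The pads swing forward as they close: fully open they stand 13 mm farther back than shut.
Start: joints at [1.283, 0.353, 1.633, -0, 1.155, -0.002], TCP at [0.176, 0.6, 0.248] pointing down, gripper open.
Joint ranges: [-2.63, 2.63], [-0.92, 2.1], [0.06, 2.66], [-1.3, 4.44], [0, 2.69], [-3.02, 3.02]. Speed limits (rad/s): [2.22, 2.22, 2.79, 3.14, 3.14, 3.14].

## Interface

Orientations are given as a unit quaternion [x, y, z, w].
In Python, from workcell import bot, hand, kinematics, get_obs, vision, hand_in gives the robot as it stands. The module is installed in compiled form; this text tells all that it offers. Calls block until the motion is done:
- bot.reach(position, orientation): joint-space move of the TCP to a pose.
- bot.servo_line(position, ori=None, velocity=0.15): straight line of the TCP; ori=None keeps the orientation; velocity is the mean speed in m/s.
- bot.goto_joints(angles): joint-space move.
- hand.move_gripper(opening, strength=None): finger opening in m; strength is the grip in N (None keeps the last); returns when the fingers have stopped.
- bot.dwell(seconds).
- kinematics.solve_ik(position, orientation): joint angles nearest the present ones, or None.
- get_obs(): the state.
- vision.read_camera(name): name is "side" or "top"; returns a dict with "frame" (420x560x3 uint8, red, green, blue), "intrinsics" (3x3 intrinsics, pixels), "view" (4x4, takes a point from world to camera coordinates). Camera axes: x right, y down, z forward; pixel columns grow to the right and rows downward; lengths in m; the calibration is good to about 2 mm. A picture is of the moment at which its call begins. There is no depth.
A pose or a line that the arm cannot do raises bot.IKError and nothing moves.
- hand_in(): hands the job in; it is judged then, once.
The state is a dict: "time_s": time; "joint_pos": joint angles; "joint_vel": joint speeds; "joint_efforts": joint torques, N m; "position": TCP position; "orientation": TCP orientation; "wrist_force": force on the tool from outside, world axes, zero at the start; "ft_torque": the same for the moment, N m; "gripper_width": finger opening in m; "grip_force": force on a finger pad.
Only numpy, scipy, OpenCV 4.12 (cv2) and the standard library are available. Lean on these libraries where they do the work, as an engineer would, in place of code of your own. Each camera call takes 0.05 s, during which the arm holds its last target. There are 200 camera calls.

## Working session

There is one attempt and no reset: what is moved stays moved. The work goes in short steps, each a Python script; the robot and the scene stay as the last script left them, time stands still between calls to the robot, and variables do not carry over. Pictures are saved under pics/ and viewed, at most 11 in all, crops included, and the job is handed in when it is done.

```bash
mkdir -p pics; python3 - <<'E'
from workcell import *
import cv2,numpy as np
for n in("top","side"):
    d=vision.read_camera(n);cv2.imwrite(f"pics/{n}0.png",d["frame"][:,:,::-1]);np.savez(f"{n}0.npz",**d)
    print(n,d["intrinsics"].tolist(),np.round(d["view"],4).tolist())
o=get_obs();print(o["time_s"],o["position"],o["orientation"],o["gripper_width"],o["wrist_force"])
E
```

```text
top [[543.0415279760311, 0.0, 280.5216375977133], [0.0, 543.0415279760311, 214.168715684523], [0.0, 0.0, 1.0]] [[0.009, -1.0, -0.0013, 0.0366], [-0.9813, -0.0086, -0.1922, 0.5791], [0.1922, 0.003, -0.9814, 1.0159], [0.0, 0.0, 0.0, 1.0]]
side [[401.26538217701983, 0.0, 285.98206197530266], [0.0, 401.26538217701983, 204.697950738926], [0.0, 0.0, 1.0]] [[-0.9987, -0.0512, 0.0026, 0.5929], [-0.0315, 0.5736, -0.8185, 0.065], [0.0404, -0.8175, -0.5745, 0.9052], [0.0, 0.0, 0.0, 1.0]]
0.1 [0.17608805 0.59925105 0.24761981] [ 1.42417497e-01  9.89806460e-01 -6.48425214e-04 -8.90047082e-05] 0.08578278618509697 [0.35538827 0.03017766 0.2756723 ]
```

View pics/top0.png

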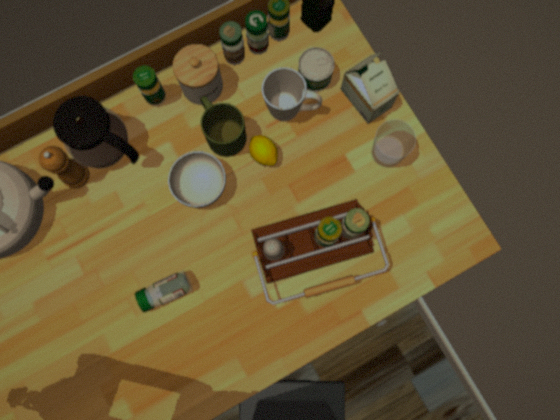

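View pics/side0.png

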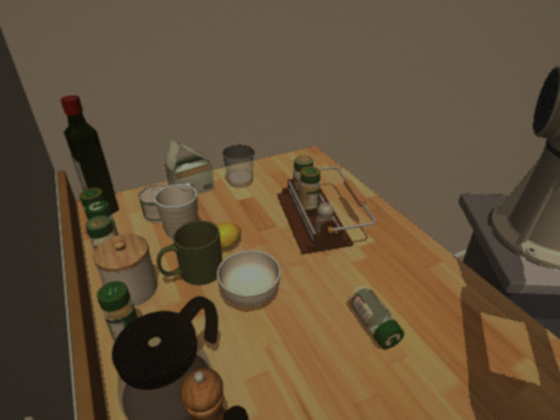

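The top view shows the caddy at about (315,240), the folded roller at (330,286) and the fallen jar from (140,300), its cap, to (188,284). The shaker cap is at (273,247), with jar caps at (329,230) and (357,221). I'll enlarge both regions.

```bash
python3 - <<'E'
import cv2,numpy as np
a=cv2.imread("pics/top0.png");b=cv2.imread("pics/side0.png")
f=lambda im:np.clip(im.astype(float)*1.5,0,255).astype(np.uint8)
c1=cv2.resize(f(a[195:320,125:400]),None,fx=2.9,fy=2.9,interpolation=cv2.INTER_CUBIC)[:, :800]
cv2.imwrite("pics/c_top.png",c1)
c2=cv2.resize(f(b[145:360,265:425]),None,fx=2.75,fy=2.75,interpolation=cv2.INTER_CUBIC)
cv2.imwrite("pics/c_side.png",c2)
E
```

```text
(no output)
```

View pics/c_top.png

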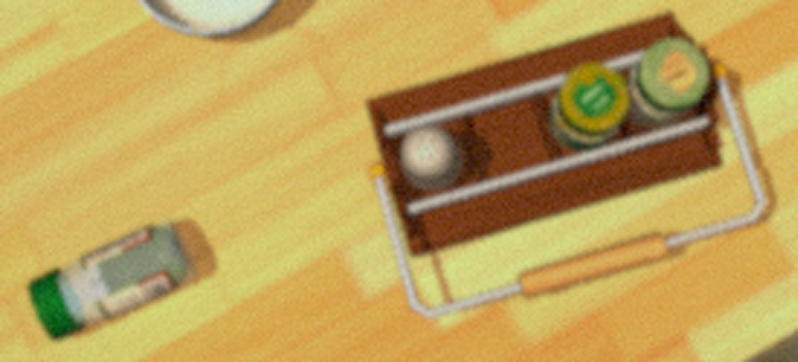

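View pics/c_side.png

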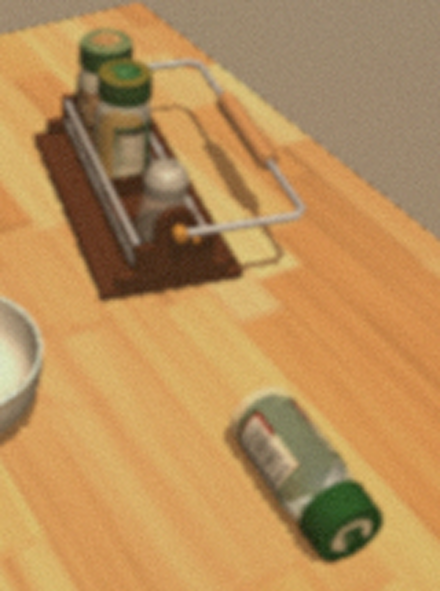

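Top crop: brass hinges at (377,171) and (722,70), roller ends at (521,283) and (675,246), rails visible, empty place near (505,125), jar from (41,314) to (186,252). Side crop: the jar is upright-lit with its cap at (340,520), and the brass hinge is at (180,232).

```bash
cat > h.py <<'E'
import numpy as np,cv2
def load(n): return dict(np.load(n+".npz"))
def ray(d,px):
    R=d["view"][:3,:3];t=d["view"][:3,3]
    v=R.T@np.linalg.solve(d["intrinsics"],[px[0],px[1],1.]);return -R.T@t,v
def plane(d,px,z):
    c,v=ray(d,px);return c+v*(z-c[2])/v[2]
def two(d1,p1,d2,p2):
    c1,v1=ray(d1,p1);c2,v2=ray(d2,p2)
    s=np.linalg.lstsq(np.c_[v1,-v2],c2-c1,rcond=None)[0]
    a,b=c1+s[0]*v1,c2+s[1]*v2;return (a+b)/2,np.linalg.norm(a-b)
E
python3 - <<'E'
from h import *
np.set_printoptions(precision=4,suppress=True)
T=load("top0");S=load("side0")
t=lambda x,y:(125+(x+.5)/2.9-.5,195+(y+.5)/2.9-.5)
s=lambda x,y:(265+(x+.5)/2.75-.5,145+(y+.5)/2.75-.5)
P={}
for n,x,y,z in[("hingeL",377,171,.062),("hingeR",722,70,.062),("rolL",521,283,.062),("rolR",675,246,.062),("shaker",427,147,.095),("mid",597,90,.117),("end",674,66,.117),("rFL",410,210,.047),("rFR",708,122,.047),("rBL",388,130,.047),("bFL",412,252,.011),("bFR",718,165,.011),("bBL",370,100,.011),("bBR",672,14,.011),("jcap",41,314,.023),("jbot",186,252,.023)]:
    P[n]=plane(T,t(x,y),z);print(n,P[n])
d=P["hingeR"]-P["hingeL"];print("hinge len",np.linalg.norm(d),"ang",np.arctan2(d[1],d[0]))
for a,b in(("bFL","bFR"),("bBL","bBR"),("rFL","rFR"),("rolL","rolR"),("shaker","mid"),("shaker","end"),("bFL","bBL"),("jbot","jcap")):
    e=P[b]-P[a];print(a,b,np.linalg.norm(e),np.arctan2(e[1],e[0]))
print("hinge2",two(T,t(377,171),S,s(180,232)))
print("jarcapSide",plane(S,s(345,535),.023), "jarbot side",plane(S,s(262,405),.023))
# masks for the jar: green cap
for n,D in(("top",T),("side",S)):
    hsv=cv2.cvtColor(D["frame"],cv2.COLOR_RGB2HSV)
    m=cv2.inRange(hsv,(50,120,20),(90,255,255))
    k,l,st,c=cv2.connectedComponentsWithStats(m)
    print(n,[(st[i].tolist(),c[i].round(1).tolist()) for i in range(1,k) if st[i,4]>60])
E
```

```text
hingeL [0.4993 0.0911 0.062 ]
hingeR [ 0.5699 -0.1408  0.062 ]
rolL [ 0.4261 -0.0051  0.062 ]
rolR [ 0.4512 -0.1069  0.062 ]
shaker [0.5112 0.0573 0.095 ]
mid [ 0.5459 -0.0512  0.117 ]
end [ 0.5619 -0.1007  0.117 ]
rFL [0.4749 0.0691 0.047 ]
rFR [ 0.5366 -0.133   0.047 ]
rBL [0.5292 0.0849 0.047 ]
bFL [0.4493 0.0684 0.011 ]
bFR [ 0.5118 -0.1451  0.011 ]
bBL [0.5558 0.0995 0.011 ]
bBR [ 0.6199 -0.1148  0.011 ]
jcap [0.4042 0.32   0.023 ]
jbot [0.4471 0.223  0.023 ]
hinge len 0.2424020268424684 ang -1.27514099690167
bFL bFR 0.222449398223246 -1.2858599306783869
bBL bBR 0.2237237687923826 -1.2802373564387308
rFL rFR 0.21131331880886373 -1.2743652628374575
rolL rolR 0.10488012452050151 -1.3285038971178178
shaker mid 0.11603655237708646 -1.261908505095713
shaker end 0.16736841379464057 -1.2604352070488554
bFL bBL 0.11097898707102588 0.28448038683749616
jbot jcap 0.1060230045473986 1.9868812435850194
hinge2 (array([0.4993, 0.091 , 0.0635]), np.float64(0.00034045297993652395))
jarcapSide [0.4092 0.3201 0.023 ] jarbot side [0.4478 0.2207 0.023 ]
top [([273, 0, 12, 11, 88], [278.8, 5.3]), ([246, 11, 21, 24, 264], [256.1, 23.8]), ([134, 66, 22, 23, 248], [144.6, 77.4]), ([323, 222, 14, 13, 81], [329.5, 228.2]), ([136, 289, 16, 22, 182], [142.4, 300.2])]
side [([84, 200, 25, 18, 164], [95.5, 207.7]), ([104, 284, 15, 15, 123], [110.8, 290.7]), ([100, 300, 24, 11, 155], [110.6, 304.5]), ([378, 321, 23, 18, 225], [388.0, 328.5])]
```

The geometry agrees with the given sizes: hinge span 242 mm, jar 106 mm, row spacing 54 mm. My plan has four steps:
1. Grasp the lying jar with a tilted tool.
2. Stand it upright on the worktop.
3. Regrasp it from above by the cap and insert it.
4. Swing the handle up and lift.

```bash
cat >> h.py <<'E'
from scipy.spatial.transform import Rotation as Ro
TH=-1.278;C=np.array([.5345,-.024,0]);U=np.array([np.cos(TH),np.sin(TH),0]);V=np.array([-U[1],U[0],0])
Z=np.array([0,0,1.])
def quat(z,y):
    z=z/np.linalg.norm(z);y=y/np.linalg.norm(y);return Ro.from_matrix(np.c_[np.cross(y,z),y,z]).as_quat()
def tcp(g,z): return np.asarray(g)+.002*z/np.linalg.norm(z)
E
cat > s1.py <<'E'
import sys
from workcell import *
from h import *
b=np.array([.4475,.222,.023]);an=1.975;a=np.array([np.cos(an),np.sin(an),0]);ph=np.radians(35)
tz=-np.sin(ph)*a-np.cos(ph)*Z; ty=np.cross(Z,a)
g=b+.055*a+np.array([0,0,.003])
st=np.array([.42,.27,0]);hd=np.array([np.cos(.55),np.sin(.55),0])
uz=-np.sin(ph)*Z+np.cos(ph)*hd; uy0=np.cross(Z,hd)  # same rigid turn a->up, up->-hd
g2=st+Z*.0575-.003*hd*1
q1=next(q for s in(1,-1) for q in[quat(tz,s*ty)] if kinematics.solve_ik(tcp(g,tz),q) is not None) if 0 else None
for s in(1,-1):
    qa,qb=quat(tz,s*ty),quat(uz,s*uy0)
    print(s,[None if j is None else np.round(j,2).tolist() for j in(kinematics.solve_ik(tcp(g,tz)-.08*tz,qa),kinematics.solve_ik(tcp(g,tz),qa),kinematics.solve_ik(tcp(g2,uz)+.1*Z,qb),kinematics.solve_ik(tcp(g2,uz),qb))])
print(g,g2)
if len(sys.argv)>1:
    s=int(sys.argv[1]);qa,qb=quat(tz,s*ty),quat(uz,s*uy0)
    bot.reach(tcp(g,tz)-.08*tz,qa);bot.servo_line(tcp(g,tz),velocity=.08)
    hand.move_gripper(.03,40);o=get_obs();print(o["gripper_width"],o["grip_force"],o["wrist_force"])
    bot.servo_line(tcp(g,tz)+.1*Z,velocity=.12)
    bot.reach(tcp(g2,uz)+.08*Z,qb);o=get_obs();print(o["time_s"],o["gripper_width"],o["wrist_force"])
    for n in("top","side"):
        d=vision.read_camera(n);cv2.imwrite(f"pics/{n}1.png",d["frame"][:,:,::-1])
E
python3 s1.py
```

```text
1 [[0.96, 0.58, 1.85, -0.57, 1.14, -2.23], [0.9, 0.67, 1.91, -0.65, 0.99, -2.17], [0.59, 0.3, 2.6, 3.19, 0.71, 1.56], [0.59, 0.73, 2.6, 3.18, 1.14, 1.58]]
-1 [[0.96, 0.58, 1.85, -0.57, 1.14, 0.91], [0.9, 0.67, 1.91, -0.65, 0.99, 0.97], [0.59, 0.3, 2.6, 3.19, 0.71, -1.59], [0.59, 0.73, 2.6, 3.18, 1.14, -1.56]]
[0.42586923 0.27256787 0.026     ] [0.41744243 0.26843194 0.0575    ]
```

```bash
cat > scan.py <<'E'
from workcell import *
from h import *
b=np.array([.4475,.222,.023]);an=1.975;a=np.array([np.cos(an),np.sin(an),0])
out=[]
for pd in(35,45,52):
  ph=np.radians(pd);tz=-np.sin(ph)*a-np.cos(ph)*Z;ty=np.cross(Z,a);g=b+.055*a+Z*.003
  for s in(1,-1):
    j1=kinematics.solve_ik(tcp(g,tz),quat(tz,s*ty))
    if j1 is None: continue
    for x,y in((.42,.27),(.45,.3),(.45,.38),(.52,.3),(.6,.33),(.36,.4)):
      for yaw in np.arange(-3,3.2,.4):
        hd=np.array([np.cos(yaw),np.sin(yaw),0]);uz=-np.sin(ph)*Z+np.cos(ph)*hd
        g2=np.array([x,y,.0575])-.003*hd;q=quat(uz,s*np.cross(Z,hd))
        J=[kinematics.solve_ik(tcp(g2,uz)+dz*Z,q) for dz in(.08,0)]
        if any(j is None for j in J):continue
        out.append((max(abs(np.array(J[0])-j1)),pd,s,x,y,round(yaw,2),np.round(j1,2).tolist(),np.round(J[0],2).tolist(),np.round(J[1],2).tolist()))
out.sort(key=lambda r:r[0])
for r in out[:12]:print(r)
E
python3 scan.py
```

```text
(np.float64(1.6360250040347335), 52, -1, 0.6, 0.33, np.float64(1.8), [1.0, 0.81, 1.82, -0.76, 1.24, 1.13], [0.2, 0.61, 1.68, 0.79, 1.04, -0.51], [0.2, 0.72, 1.69, 0.85, 0.96, -0.62])
(np.float64(1.6875181925846636), 52, -1, 0.45, 0.38, np.float64(1.8), [1.0, 0.81, 1.82, -0.76, 1.24, 1.13], [0.35, 0.45, 1.97, 0.93, 0.87, -0.55], [0.35, 0.6, 1.99, 1.05, 0.78, -0.74])
(np.float64(1.6987158432119527), 45, -1, 0.6, 0.33, np.float64(1.8), [0.96, 0.75, 1.86, -0.72, 1.14, 1.07], [0.16, 0.64, 1.68, 0.91, 1.11, -0.62], [0.16, 0.76, 1.69, 0.96, 1.03, -0.74])
(np.float64(1.730060808888875), 52, -1, 0.52, 0.3, np.float64(1.8), [1.0, 0.81, 1.82, -0.76, 1.24, 1.13], [0.18, 0.51, 1.87, 0.83, 0.99, -0.6], [0.18, 0.64, 1.89, 0.91, 0.89, -0.74])
(np.float64(1.7376084626636392), 35, -1, 0.6, 0.33, np.float64(1.8), [0.9, 0.67, 1.91, -0.65, 0.99, 0.97], [0.1, 0.71, 1.68, 1.05, 1.21, -0.77], [0.1, 0.83, 1.68, 1.09, 1.16, -0.88])
(np.float64(1.7465399554843986), 52, -1, 0.6, 0.33, np.float64(1.4), [1.0, 0.81, 1.82, -0.76, 1.24, 1.13], [0.22, 0.51, 1.86, 0.99, 0.75, -0.35], [0.22, 0.64, 1.88, 1.13, 0.68, -0.
[... 407 characters left out ...]
-1, 0.45, 0.38, np.float64(1.8), [0.96, 0.75, 1.86, -0.72, 1.14, 1.07], [0.29, 0.5, 1.99, 1.06, 0.94, -0.72], [0.29, 0.64, 2.0, 1.17, 0.87, -0.9])
(np.float64(1.793603528038295), 52, -1, 0.36, 0.4, np.float64(1.8), [1.0, 0.81, 1.82, -0.76, 1.24, 1.13], [0.46, 0.37, 2.13, 1.03, 0.77, -0.58], [0.46, 0.54, 2.15, 1.22, 0.69, -0.84])
(np.float64(1.8026497161254156), 45, -1, 0.52, 0.3, np.float64(1.8), [0.96, 0.75, 1.86, -0.72, 1.14, 1.07], [0.13, 0.55, 1.88, 0.94, 1.06, -0.73], [0.13, 0.69, 1.89, 1.01, 0.98, -0.87])
(np.float64(1.8101861931920382), 52, -1, 0.6, 0.33, np.float64(2.2), [1.0, 0.81, 1.82, -0.76, 1.24, 1.13], [0.23, 0.71, 1.48, 0.63, 1.31, -0.68], [0.23, 0.81, 1.5, 0.65, 1.22, -0.75])
```

```bash
sed -i 's/np.radians(35)/np.radians(50)/; s/st=np.array(.*\]);hd=np.array.*/st=np.array([.45,.38,0]);hd=np.array([np.cos(1.8),np.sin(1.8),0])/; /^q1=/d; s/tcp(g,tz)+.1\*Z,velocity/tcp(g,tz)+.13*Z,velocity/' s1.py; python3 s1.py -1 && python3 -c "
import cv2,numpy as np
a=cv2.imread('pics/top1.png')[150:400,80:330];b=cv2.imread('pics/side1.png')[100:400,180:480]
cv2.imwrite('pics/m1.png',np.hstack([cv2.resize(a,(400,400)),cv2.resize(b,(400,400))]))"
```

```text
1 [[1.07, 0.74, 1.75, -0.67, 1.34, -2.08], [0.99, 0.79, 1.83, -0.75, 1.21, -2.03], [0.33, 0.43, 1.97, 0.94, 0.91, 2.58], [0.33, 0.61, 2.0, 1.09, 0.81, 2.35]]
-1 [[1.07, 0.74, 1.75, -0.67, 1.34, 1.06], [0.99, 0.79, 1.83, -0.75, 1.21, 1.11], [0.33, 0.43, 1.97, 0.94, 0.91, -0.56], [0.33, 0.61, 2.0, 1.09, 0.81, -0.79]]
[0.42586923 0.27256787 0.026     ] [0.45068161 0.37707846 0.0575    ]
0.04326417436810638 41.993271165993065 [-0.63404202  1.23270478  3.40733234]
5.8833 0.04342469664459216 [-1.3047745  -0.14533763 -1.3906067 ]
```

View pics/m1.png

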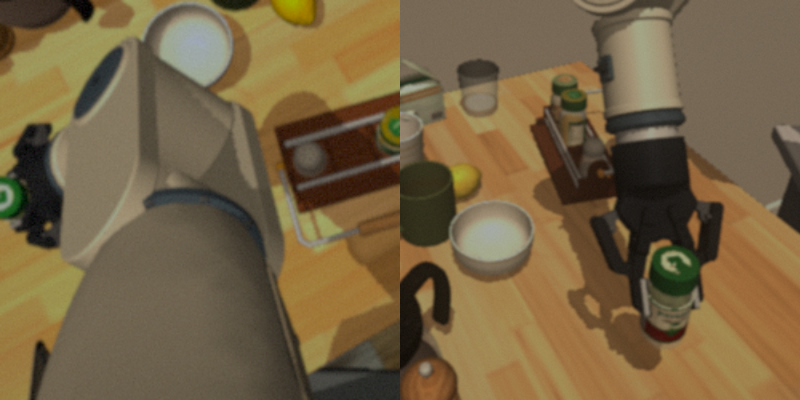

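The jar is held upright, with its cap at (675,262) in the right half of the picture. Next I set it down, let go and measure it.

```bash
cat > s2.py <<'E'
from workcell import *
from h import *
o=get_obs();p=o["position"].copy();f0=o["wrist_force"][2]
bot.servo_line(p-.074*Z,velocity=.1)
for dz in np.arange(.076,.090,.0015):
    bot.servo_line(p-dz*Z,velocity=.03);f=get_obs()["wrist_force"][2]-f0
    if f>3:break
print("contact",dz,f)
uz=Ro.from_quat(o["orientation"]).as_matrix()[:,2]
hand.move_gripper(.07);bot.servo_line(p-dz*Z-.09*uz,velocity=.15)
q=quat(-Z,-V);print(kinematics.solve_ik([.45,.2,.25],q),kinematics.solve_ik([.45,.2,.25],quat(-Z,V)))
bot.reach([.45,.15,.28],q if kinematics.solve_ik([.45,.2,.25],q) is not None else quat(-Z,V))
for n in("top","side"):
    d=vision.read_camera(n);cv2.imwrite(f"pics/{n}2.png",d["frame"][:,:,::-1]);np.savez(f"{n}2.npz",**d)
    hsv=cv2.cvtColor(d["frame"],cv2.COLOR_RGB2HSV);m=cv2.inRange(hsv,(50,100,15),(90,255,255))
    k,l,st,c=cv2.connectedComponentsWithStats(m)
    print(n,[(st[i].tolist(),c[i].round(1).tolist(),plane(d,c[i],.1).round(4).tolist()) for i in range(1,k) if st[i,4]>60])
print(get_obs()["time_s"])
E
python3 s2.py;python3 -c "
import cv2,numpy as np
a=cv2.imread('pics/top2.png')[180:380,20:220];b=cv2.imread('pics/side2.png')[200:400,300:500]
cv2.imwrite('pics/m2.png',np.hstack([cv2.resize(a,(400,400)),cv2.resize(b,(400,400))]))"
```

```text
contact 0.0835 6.0868564830741105
None [ 4.15178286e-01  1.43585079e-01  1.90820140e+00 -4.44089210e-16
  1.08980617e+00  1.22381960e-01]
top [([273, 0, 12, 11, 95], [278.7, 5.3], [1.0056, 0.0493, 0.1]), ([245, 11, 22, 24, 282], [256.2, 23.6], [0.9642, 0.0946, 0.1]), ([135, 67, 22, 22, 251], [145.0, 77.6], [0.8448, 0.314, 0.1]), ([145, 89, 19, 14, 78], [155.3, 95.5], [0.807, 0.2914, 0.1]), ([324, 222, 13, 13, 92], [329.8, 228.5], [0.5436, -0.0514, 0.1])]
side [([85, 200, 23, 18, 184], [95.6, 207.8], [0.9741, 0.094, 0.1]), ([104, 284, 15, 15, 151], [110.9, 290.5], [0.8525, 0.3106, 0.1]), ([100, 299, 24, 12, 155], [111.3, 304.7], [0.8403, 0.3384, 0.1]), ([363, 327, 30, 35, 475], [379.1, 346.4], [0.447, 0.3904, 0.1])]
10.5333
```

View pics/m2.png

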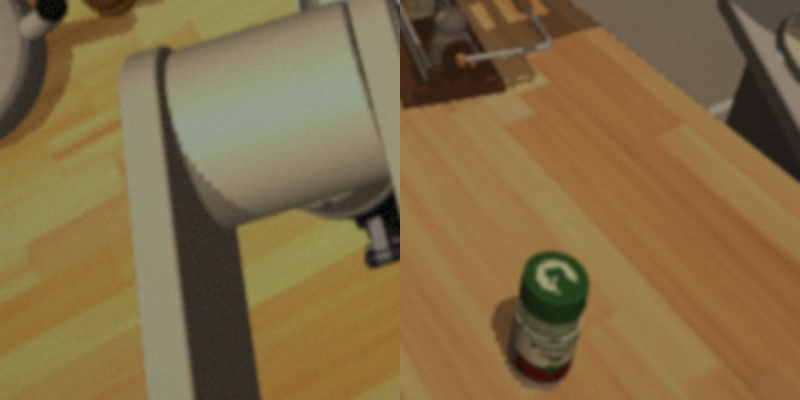

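The jar stands upright on the worktop (side view, cap top at about (377,336)). The arm hides it in the top view, so I move aside to triangulate it.

```bash
cat > s3.py <<'E'
from workcell import *
from h import *
bot.reach([.40,-.05,.30],quat(-Z,V))
D={}
for n in("top","side"):
    d=D[n]=vision.read_camera(n)
    hsv=cv2.cvtColor(d["frame"],cv2.COLOR_RGB2HSV);m=cv2.inRange(hsv,(50,100,15),(90,255,255))
    m=cv2.morphologyEx(m,cv2.MORPH_CLOSE,np.ones((7,7)))
    k,l,st,c=cv2.connectedComponentsWithStats(m)
    print(n,[(st[i].tolist(),c[i].round(1).tolist(),plane(d,c[i],.1).round(4).tolist()) for i in range(1,k) if st[i,4]>60 and c[i][1]>150])
print("side cap top",plane(D["side"],(377,336.3),.106))
a=D["top"]["frame"][230:330,60:160,::-1];cv2.imwrite("pics/m3.png",cv2.resize(a,(500,500),interpolation=cv2.INTER_CUBIC))
E
python3 s3.py
```

```text
top [([85, 266, 26, 23, 460], [97.6, 277.3], [0.4481, 0.379, 0.1])]
side [([84, 191, 24, 27, 391], [94.4, 204.7], [0.9814, 0.0832, 0.1]), ([99, 284, 25, 27, 469], [110.9, 297.7], [0.8466, 0.3249, 0.1]), ([362, 327, 31, 35, 671], [378.8, 344.1], [0.4469, 0.3867, 0.1])]
side cap top [0.44901598 0.37872119 0.106     ]
```

View pics/m3.png

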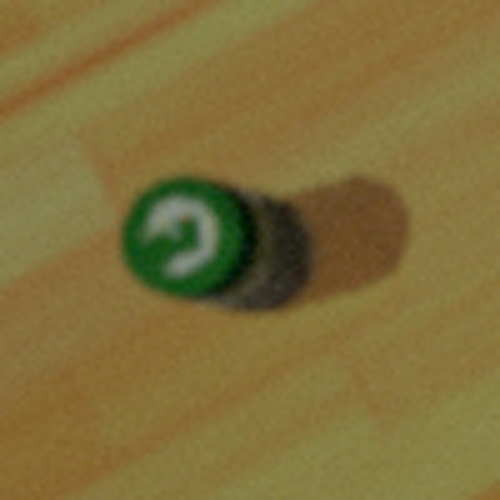

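Cap centre is about (0.449, 0.379), and both views agree to 1 mm. Now I regrasp from above and insert with force monitoring.

```bash
cat > s4.py <<'E'
from workcell import *
from h import *
q=quat(-Z,V);J=np.array([.4487,.379,0]);E=C-.027*U
for P in(J+.16*Z,J+.09*Z,J+.25*Z,E+.25*Z,E+.1*Z): assert kinematics.solve_ik(P,q) is not None,P
hand.move_gripper(.075);bot.reach(J+.17*Z,q);bot.servo_line(J+.09*Z,velocity=.1)
hand.move_gripper(.03,50);o=get_obs();print(o["gripper_width"],o["grip_force"],o["wrist_force"],o["position"])
bot.servo_line(J+.25*Z,velocity=.15);bot.reach(E+.25*Z,q);bot.servo_line(E+.165*Z,velocity=.1)
f0=get_obs()["wrist_force"];print(f0,get_obs()["time_s"])
for n in("top","side"):
    d=vision.read_camera(n);cv2.imwrite(f"pics/{n}4.png",d["frame"][:,:,::-1])
for z in np.arange(.159,.1015,-.005).tolist()+[.102]:
    bot.servo_line(E+z*Z,velocity=.06);o=get_obs();f=o["wrist_force"]-f0
    if np.linalg.norm(f)>4:break
print(z,f,o["position"],E,o["gripper_width"],o["time_s"])
d=vision.read_camera("side");cv2.imwrite("pics/side5.png",d["frame"][:,:,::-1])
E
python3 s4.py;python3 -c "
import cv2,numpy as np
b=cv2.imread('pics/side4.png')[100:300,220:420];a=cv2.imread('pics/side5.png')[100:300,220:420]
cv2.imwrite('pics/m4.png',np.hstack([cv2.resize(b,(400,400)),cv2.resize(a,(400,400))]))"
```

```text
0.04369833040676463 50.453230493419596 [ 0.35911484 -0.24391124  6.58691412] [0.4490783  0.37937847 0.09086631]
[-0.17314162 -0.02151948 -0.38477406] 18.3333
0.102 [ 0.15806222 -0.04553301 -0.5162951 ] [0.52672975 0.00183768 0.10198598] [0.52670697 0.00185089 0.        ] 0.04401587408198482 21.6833
```

View pics/m4.png

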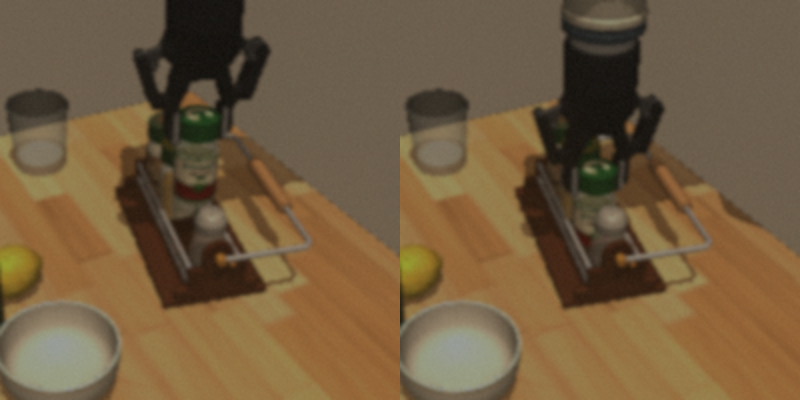

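The jar slid into its place without contact force (right half, cap at (600,175)). Next I release it, grip the roller and swing the handle up.

```bash
cat > s5.py <<'E'
from workcell import *
from h import *
q=quat(-Z,V);o=get_obs();p=o["position"].copy()
hand.move_gripper(.06);bot.servo_line(p+.09*Z,velocity=.12)
R=C-.1*V
bot.reach(R+.16*Z,q);d=vision.read_camera("top");cv2.imwrite("pics/top6.png",d["frame"][:,:,::-1]);
d=vision.read_camera("side");cv2.imwrite("pics/side6.png",d["frame"][:,:,::-1])
hand.move_gripper(.05)
bot.servo_line(R+.060*Z,velocity=.1)
hand.move_gripper(0.0,60);o=get_obs();f0=o["wrist_force"];print(o["gripper_width"],o["grip_force"],f0,o["time_s"])
H=C+.060*Z
for al in np.radians(np.arange(9,91,9)):
    bot.servo_line(H-.1*np.cos(al)*V+.1*np.sin(al)*Z,velocity=.08)
    f=get_obs()["wrist_force"]-f0;print(round(np.degrees(al)),f.round(1))
    if np.linalg.norm(f)>12:break
o=get_obs();print(o["position"],o["gripper_width"],o["time_s"])
d=vision.read_camera("side");cv2.imwrite("pics/side7.png",d["frame"][:,:,::-1])
E
python3 s5.py;python3 -c "
import cv2,numpy as np
b=cv2.imread('pics/side6.png')[100:300,220:420];a=cv2.imread('pics/side7.png')[100:300,220:420]
cv2.imwrite('pics/m5.png',np.hstack([cv2.resize(b,(400,400)),cv2.resize(a,(400,400))]))"
```

```text
0.016199374648775754 58.329614996910095 [-1.34805559 -0.40275509  5.2690308 ] 25.3667
9 [ 1.9  0.6 -5.2]
18 [ 1.5  0.6 -6.1]
27 [-0.2  0.4 -5.1]
36 [-0.  -0.4 -4.9]
45 [-0.6 -0.  -3.1]
54 [-1.7  0.6 -1.9]
63 [-2.6  0.1  0.4]
72 [-0.5  1.   3.1]
81 [-0.7  1.4  4.4]
90 [0.9 1.4 5.1]
[ 0.53526779 -0.02396303  0.16051399] 0.016286626314016898 28.8667
```

View pics/m5.png

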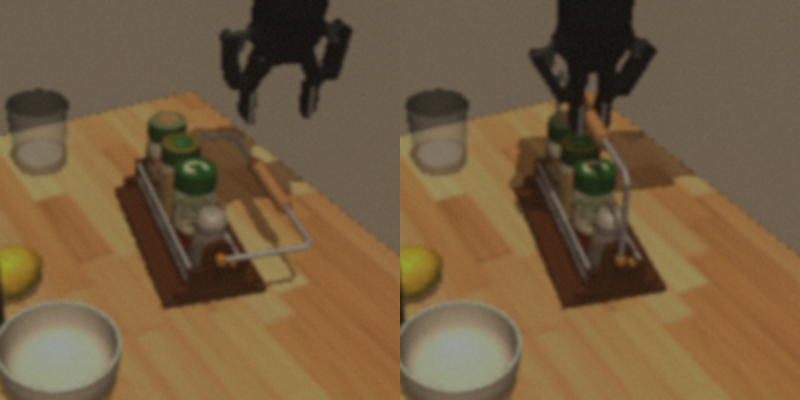

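The jar stands in the row (left half, cap at (195,175)). In the right half the handle is up, with the roller at (593,120) in the jaws. Now I lift gently with a firmer grip.

```bash
cat > s6.py <<'E'
from workcell import *
from h import *
hand.move_gripper(0,100)
p=get_obs()["position"].copy()
bot.servo_line(p+.012*Z,velocity=.03);o=get_obs();print(o["wrist_force"],o["ft_torque"])
bot.servo_line(p+.105*Z,velocity=.06);bot.dwell(1.5)
o=get_obs();print(o["position"],o["wrist_force"],o["ft_torque"],o["gripper_width"],o["time_s"])
for n in("top","side"):
    d=vision.read_camera(n);cv2.imwrite(f"pics/{n}8.png",d["frame"][:,:,::-1])
E
python3 s6.py;python3 -c "
import cv2,numpy as np
b=cv2.imread('pics/top8.png')[130:330,220:420];a=cv2.imread('pics/side8.png')[50:250,220:420]
cv2.imwrite('pics/m6.png',np.hstack([cv2.resize(b,(400,400)),cv2.resize(a,(400,400))]))"
```

```text
[-0.76866866 -0.01560227 -8.05133802] [-0.03254164 -0.00467215 -0.04565943]
[ 0.53500335 -0.02403743  0.26563998] [-0.21708782 -0.40197921 -7.53949881] [-0.09366567  0.02746622  0.02650975] 0.015333687287621937 32.9083
```

View pics/m6.png

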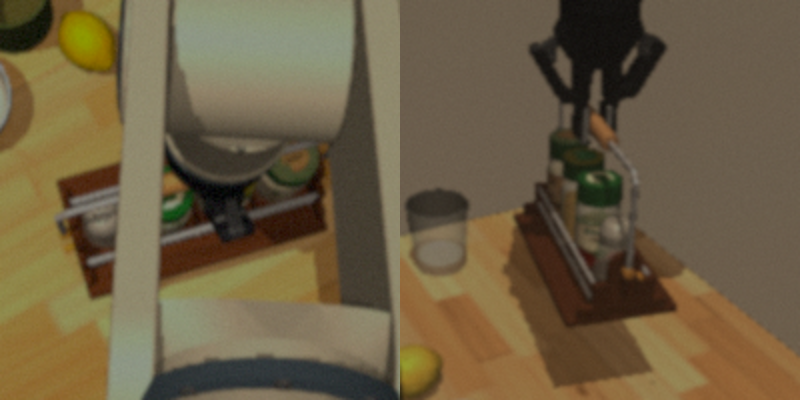

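The caddy is up with all four jars. I check that it is level against the projections expected for a level caddy.

```bash
python3 - <<'E'
from h import *
for n,ox,oy,add in(("side",220,50,400),("top",220,130,0)):
    d=load(n+"0")
    def pr(p):
        c=d["view"][:3,:3]@p+d["view"][:3,3];x=d["intrinsics"]@c;return ((x[:2]/x[2]-[ox,oy])*2+[add,0]).round(0).tolist()
    for r in(0,2,-2,5,-5):
        Q=Ro.from_rotvec(np.radians(r)*U).as_matrix();W=Ro.from_rotvec(np.radians(r)*V).as_matrix()
        print(n,r,[[pr(C+np.array([0,0,.167])+M@(u*U+v*V-.062*Z)) for u,v in((-.1145,-.058),(-.1145,.058))] for M in(Q,W)], [pr(C+np.array([0,0,.167])+W@(-.12*U))])
E
python3 -c "
import cv2,numpy as np
a=cv2.imread('pics/side8.png')[120:220,270:370]
cv2.imwrite('pics/m7.png',cv2.resize(a,(600,600),interpolation=cv2.INTER_CUBIC))"
```

```text
side 0 [[[676.0, 314.0], [564.0, 330.0]], [[676.0, 314.0], [564.0, 330.0]]] [[627.0, 272.0]]
side 2 [[[673.0, 316.0], [562.0, 329.0]], [[677.0, 312.0], [565.0, 328.0]]] [[627.0, 268.0]]
side -2 [[[678.0, 312.0], [567.0, 331.0]], [[674.0, 316.0], [564.0, 332.0]]] [[627.0, 276.0]]
side 5 [[[670.0, 319.0], [559.0, 326.0]], [[679.0, 308.0], [566.0, 325.0]]] [[628.0, 262.0]]
side -5 [[[681.0, 309.0], [570.0, 333.0]], [[672.0, 318.0], [563.0, 335.0]]] [[626.0, 281.0]]
top 0 [[[90.0, 300.0], [56.0, 181.0]], [[90.0, 300.0], [56.0, 181.0]]] [[64.0, 232.0]]
top 2 [[[90.0, 297.0], [56.0, 178.0]], [[88.0, 300.0], [54.0, 180.0]]] [[64.0, 231.0]]
top -2 [[[91.0, 302.0], [57.0, 183.0]], [[93.0, 299.0], [59.0, 181.0]]] [[64.0, 233.0]]
top 5 [[[89.0, 294.0], [54.0, 174.0]], [[85.0, 300.0], [50.0, 180.0]]] [[64.0, 230.0]]
top -5 [[[92.0, 305.0], [58.0, 187.0]], [[97.0, 299.0], [63.0, 181.0]]] [[65.0, 234.0]]
```

View pics/m7.png

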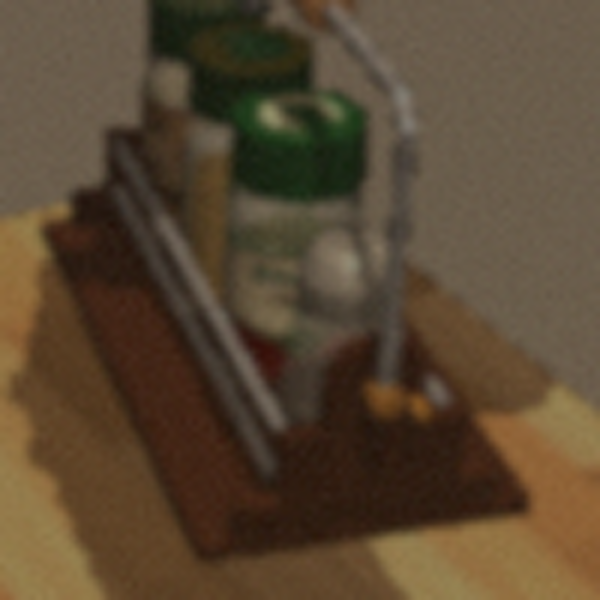

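The near corners are at (527,508) and (205,558) in the crop. They match the level projection to within 1–2° and the hinge sits at the predicted pixel. All jars stand.

```bash
python3 -c "
from workcell import *
print(hand_in())"
```

```text
the job is handed in; nothing more can be done
None
```

The job is handed in: the fallen jar stands in the empty place, the handle is up, and the arm is holding the caddy by its grip about 105 mm above the worktop, level to within 1–2° with all four jars standing, at about 33 s of the 58 s allowed.

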